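# Clip the key back on the key stand

### The arm

A 7-joint arm with a two-finger parallel gripper is mounted at the origin on a cart in front of the work surface, level with it; the furniture and walls round the work are solid. World frame = base frame: x ahead of the robot, y to its left, z up, the work surface at z = 0. Lengths are in m, angles in rad, forces in N, time in s.
With the tool pointing down it reaches from about 0.425 to 0.925 m from the base axis. Payload 6.8 kg.
Tool frame: the origin (TCP) lies on the centre line of the jaws, within the pads' length; the fingertips stand ctrl.nose_length ahead of it and the grasp point (between the pads) is the TCP (ctrl.nose_length is the distance from the TCP to the fingertips, in m); z points along the fingers, y is the line along which they close (so a half turn about z gives the same grasp; the last joint's range is limited). The gripper opens to 85 mm and grips with 20 to 120 N. Pads are 22 mm wide; open, the fingers measure 114 mm over their backs; the gripper's body (76 mm by 85 mm) begins 54 mm behind the grasp point. The pads swing forward as they close: fully open they stand 13 mm farther back than shut.
Start: joints at [-1.351, 0.477, 0.022, 1.555, -0.011, 1.109, -0.083], TCP at [0.217, 0.639, 0.25] pointing down, gripper open.
Joint ranges: [-2.96, 2.96], [-0.34, 2.1], [-1.41, 1.46], [0.24, 2.44], [-1.37, 4.51], [0.17, 1.92], [-2.96, 2.96]. Speed limits (rad/s): [2.39, 2.39, 3.14, 3.14, 3.14, 3.14, 3.14].

### API

Orientations are given as [roll, pitch, yaw] about the fixed x, y, z axes, in that order (R = Rz(yaw) Ry(pitch) Rx(roll)).
In Python, from plant import ctrl gives the robot as it stands. The module is installed in compiled form; this text tells all that it offers.
- The arm moves only by the tool arm_command, never from a script. Its arguments are lists of equal length, an entry for each row: "dp": the shift along the tool's x, y, z in mm, a list of three; "roll": the turn about the tool's z in rad. A call has 1 to 5 rows; each row shifts and turns the commanded pose from where the row before left it, along the tool's axes as they then stand; what a row does not reach is not made up. A row lasts 1/8 s, in which the tool goes at most 62.5 mm and 10.7 degrees, less where a joint would pass 70% of its speed; a pose out of reach is approached as far as the arm can. A call with a gripper value outside its range is refused whole. "gripper" is the opening, from 0 (shut) to 1 (fully open), set as the call begins (left out, the last holds). The fingers move at their own pace and stop on an object; "squeeze" is the grip in N (left out, the last holds). Time passes only in rows, so rows that do not move let the fingers close. It gives the time, the measured TCP pose, the force, the opening and the grip force at its end, in the units of the state.
- ctrl.sense(): the state, without advancing time (a new reading comes with each control period).
- ctrl.snapshot(name): name is "scene" or "top"; returns the picture (480x640x3 uint8, blue, green, red); there is no depth.
- ctrl.camera_params(name): a dict with "fx", "fy", "cx", "cy" (pixels), "R" (3x3) and "t" (3): a world point X has camera coordinates R X + t. Camera axes: x right, y down, z forward; pixel columns grow to the right and rows downward; lengths in m; the calibration is good to about 2 mm. A picture is of the moment at which its call begins. camera_params takes no time and is no camera call.
- ctrl.hand_in(): hands the job in; it is judged then, once.
Trained networks look in the newest picture that a camera, given by its name, has taken for a name from the list of things; names that differ only in an ending like _2 or _b are one class to them, and where a whole thing is asked for, a point or a joint stands for the part that bears it (a point fixed in the world has none). Each returns a list of dicts, best first, with "score" (0 to 1); they miss things now and then, are a little off and sometimes report something else, mostly with a low value. They report only what shows in the picture. A call takes as long as a camera call. They do not tell look-alikes from the thing itself.
- ctrl.masks_of(camera, name): "mask" (480x640 bool, what is visible of it).
- ctrl.place_of(camera, name): "location" ([x, y, z] in m, in the coordinates of the camera as it stood for that picture, good to about 4 mm: a listed point, or the origin of a listed thing).
The state is a dict: "time": time; "joints": joint angles; "joint_vel": joint speeds; "joint_torque": joint torques, N m; "tcp_pos": TCP position; "orientation": TCP orientation; "ft_force": force on the tool from outside, world axes, zero at the start; "torque": the same for the moment, N m; "opening": finger opening in m; "finger_force": force on a finger pad.
Only numpy, scipy, OpenCV 4.12 (cv2) and the standard library are available. Lean on these libraries where they do the work, as an engineer would, in place of code of your own. Each camera call takes 0.05 s, during which the arm holds its last target. There are 200 camera calls.

### The job

Put the key back on its stand: pick up the wooden key block, gently press the gate of its snap hook down on the front bar of the wire eye until the bar slips inside and the gate springs shut behind it, then let the block down and leave it hanging still from the eye. The wire eye is light, so press softly, and leave the other things on the desk where they are.

Things in the scene. Friction and masses are not known exactly. Their poses are not given: they have to be found in the camera images.
- key_block: Pale wooden key block 60 x 32 x 32 mm, loose, 60 to 130 g, lying flat; steel snap hook on its +x end, brass key (35 long) on its -x end. Origin: centre of the block's underside; x towards the hook, z up as it lies. Grip it across its 32 mm width near the middle, firmly (60 N or more), or it turns in the grip. Held level, the hook overhangs the middle by 86 mm.
- hook_seat (a point): Where the bar's centre lies inside the crook when the block hangs: x 78.8, y 0, z 16 mm in the block's frame (axes as the block). The hook is 5 mm wire in the block's x-z plane: back bar centred at z 25, round crook about x 74.5, z 16 (centre-line radius 9), ending below in the nose at x 74.5, z 7; the gate closes the gap from the nose back to x 46.
- gate_press (a point): Underside of the gate, to be set on the bar: x 66.5, y 0, z 5 mm in the block's frame. Up to 2.5 mm either way along x will do (beyond, the bar hits the nose or the gate jams). From first touch press straight down 10 to 12 mm: the bar is then above the nose (deeper jams hard). Then draw the block back (its -x) about 10 mm: bar enters the crook, gate snaps shut.
- gate (a joint): Angle of the sprung gate, rad: 0 shut against the nose, positive pushed inwards (up as the block lies), stop at 0.6. A 4 mm rod 24 long, hinged at x 46, z 7 mm of the block, free tip at x 70. Pushing it in near the tip takes 2 to 5 N. It cannot open outwards. After release the hung block swings down against the cork rest and settles in 1 to 3 s.
- key_stand: Key stand, fixed: dark base plate 150 x 100 x 10 mm, 12 mm column at x +55 mm, 270 high, a clamped cross arm carrying a closed level wire eye towards -x (front), and 22 mm behind the eye's front bar a cork-faced rest, 128 high. Origin: centre of the base's underside. The arm stays put, but its height is not reported: bar centre 165 to 235 mm above the desk; feel for it.
- bar_foot (a point): Point at desk level straight below the middle of the eye's front bar (stand frame x -50, y 0, z 0 mm; axes as the stand). The bar is straight 4.4 mm steel wire along y, 25 long (39 over the corners); behind it (+x) the eye is open for 33 mm and 30 wide. The light wire must not be loaded with more than 10 N while the block is held.
- stapler: Grey stapler, 34 x 145 x 47, loose, bystander; origin under its centre.
- stamp: Rubber stamp with turned knob, 25 x 48 x 65 high, loose, bystander; origin under its centre.
- clip_box: Paper-clip box with lid, 50 x 66 x 23, loose, bystander; origin under its centre.
- calculator: Pocket calculator, 118 x 68 x 13, loose, bystander; origin under its centre.
Not all that is in view belongs to the job. Several things look just like the key_block: the one meant starts farthest to the robot's right.

How it is judged:
By the outcome, as a careful person would: the job done as asked, in the order asked, and still so for the second after the job is handed in, with the robot touching nothing.
It also fails if it takes over 66 s, if anything falls off the work surface, if the arm or the gripper's body presses on something with over 40 N, if the wrist force passes 120 N, or if a joint passes its speed limit or range.

## Working session

There is one attempt and no reset: what is moved stays moved. The work goes in short steps, Python scripts to look and compute and a tool call to move; the robot and the scene stay as the last step left them, time stands still between calls to the robot, and variables do not carry over. Pictures are saved under pics/ and viewed, at most 10 in all, crops included, and the job is handed in when it is done.

Besides the shell and the picture viewer there is one more tool, called after ">>>" by a JSON object that holds its "api" and its "payload". arm_command: Moves the arm, as the interface text tells. Its arguments: {"type":"object","properties":{"dp":{"type":"array"},"roll":{"type":"array"},"gripper":{"type":"number"},"squeeze":{"type":"number"}},"required":["dp","roll"]}

```bash
mkdir -p pics; cat > h.py <<'E'
import numpy as np, cv2
from plant import ctrl
def w(cam,p):
    c=ctrl.camera_params(cam); R=np.array(c["R"]);t=np.array(c["t"])
    return R.T@(np.array(p)-t)
def pix(cam,X):
    c=ctrl.camera_params(cam); q=np.array(c["R"])@np.array(X)+np.array(c["t"])
    return np.array([c["fx"]*q[0]/q[2]+c["cx"],c["fy"]*q[1]/q[2]+c["cy"]])
def ray(cam,uv,z):
    c=ctrl.camera_params(cam); R=np.array(c["R"]);t=np.array(c["t"])
    d=R.T@np.array([(uv[0]-c["cx"])/c["fx"],(uv[1]-c["cy"])/c["fy"],1]); o=-R.T@t
    return o+d*(z-o[2])/d[2]
E
python3 - <<'E'
from h import *
np.set_printoptions(precision=4,suppress=True)
print(ctrl.sense(),ctrl.nose_length)
for c in ("scene","top"):
    im=ctrl.snapshot(c); cv2.imwrite(f"pics/{c}0.png",im)
    p=ctrl.camera_params(c); print(c,-np.array(p["R"]).T@np.array(p["t"]),np.array(p["R"])[2],p["fx"])
    for n in ("key_block","hook_seat","gate_press","key_stand","bar_foot","stapler","stamp","clip_box","calculator"):
        for d in ctrl.place_of(c,n):
            X=w(c,d["location"]); print(n,round(d["score"],2),X,pix(c,X).round())
E
```

```text
{'time': 0.0, 'joints': array([-1.3511,  0.4778,  0.0223,  1.5565, -0.0115,  1.1093, -0.0831]), 'joint_vel': array([ 0.002 ,  0.0009,  0.0011,  0.002 ,  0.0009, -0.0004,  0.0001]), 'joint_torque': array([ -0.0009, -59.646 ,   1.6076, -28.1203,   0.0126,   0.0093,
         0.    ]), 'tcp_pos': array([0.2172, 0.6385, 0.2493]), 'orientation': array([-3.1397,  0.0001,  2.8138]), 'ft_force': array([0.1504, 0.0599, 0.5309]), 'torque': array([ 0.0178,  0.0149, -0.0062]), 'finger_force': 0.0, 'opening': 0.08544071496570577} 0.019
scene [-0.0034 -0.8358  0.5445] [ 0.478   0.7633 -0.4346] 530.4220905615257
key_block 0.84 [0.3971 0.0109 0.0047] [261. 273.]
key_block 0.83 [ 0.5045 -0.1729 -0.0015] [357. 306.]
hook_seat 0.8 [ 0.5831 -0.1889  0.0115] [396. 293.]
hook_seat 0.8 [ 0.4446 -0.0483  0.0126] [296. 277.]
gate_press 0.97 [ 0.5735 -0.1849  0.003 ] [391. 297.]
gate_press 0.89 [ 0.4399 -0.0412  0.0045] [292. 280.]
gate_press 0.27 [ 0.4182  0.1931 -0.0064] [235. 241.]
key_stand 0.68 [0.6314 0.0794 0.0024] [339. 237.]
key_stand 0.66 [ 0.6007 -0.3099 -0.001 ] [447. 329.]
bar_foot 0.75 [0.5772 0.
[... 325 characters left out ...]
.0084 0.0011] [334. 308.]
key_block 0.33 [ 0.5822 -0.1862  0.0149] [415. 232.]
hook_seat 0.85 [ 0.4453 -0.0492  0.012 ] [358. 287.]
hook_seat 0.8 [ 0.5816 -0.1868  0.016 ] [415. 232.]
hook_seat 0.66 [0.4203 0.1894 0.0002] [260. 296.]
gate_press 0.9 [ 0.5732 -0.1894  0.0083] [416. 236.]
gate_press 0.57 [ 0.4317 -0.0431  0.0031] [356. 293.]
key_stand 0.61 [ 0.6237  0.0836 -0.0013] [305. 215.]
key_stand 0.33 [ 0.5971 -0.3095 -0.    ] [464. 228.]
bar_foot 0.57 [ 0.5777  0.0819 -0.0011] [306. 234.]
stapler 0.61 [ 0.5042  0.3604 -0.0007] [192. 261.]
stamp 0.56 [ 0.6166 -0.0751  0.005 ] [369. 219.]
clip_box 0.9 [ 0.5986 -0.3094  0.004 ] [464. 227.]
calculator 0.92 [0.4161 0.1898 0.003 ] [260. 298.]
```

View pics/top0.png

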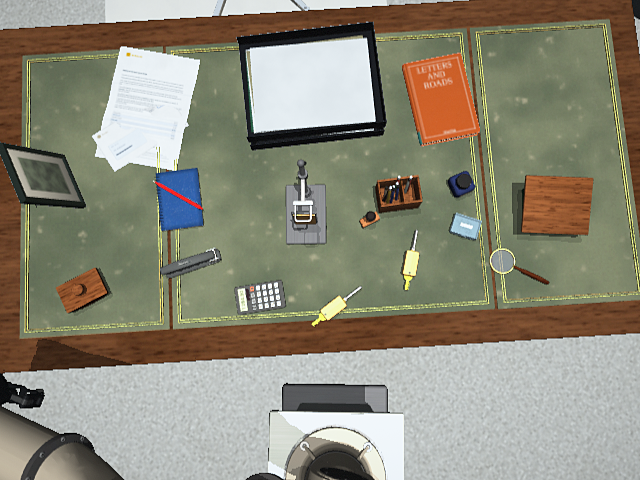

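View pics/scene0.png

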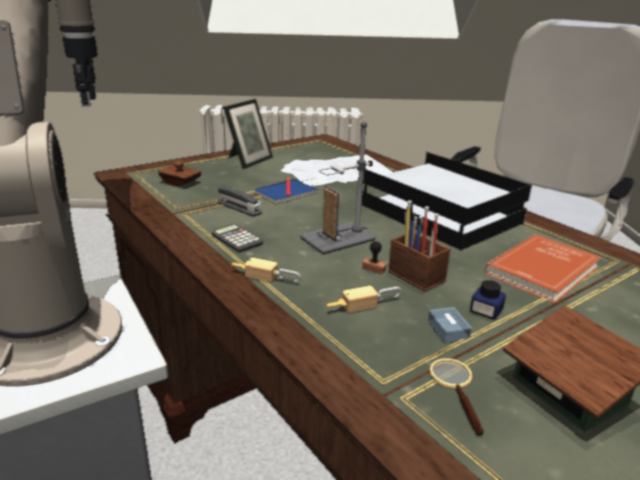

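Two lookalikes show: A at top (411,262) / scene (360,298), and B at top (335,303) / scene (263,268). A is at y=-0.17, farther to the robot's right than B at y≈0.01, so A is the one meant. I'll confirm that in one crop and measure the axes.

```bash
python3 - <<'E'
from h import *
np.set_printoptions(precision=4,suppress=True)
t=cv2.imread("pics/top0.png"); s=cv2.imread("pics/scene0.png")
a=cv2.resize(t[200:320,280:440],(800,600),interpolation=cv2.INTER_CUBIC)[:,:]
a=cv2.resize(t[220:300,370:450],(400,400),interpolation=cv2.INTER_CUBIC)
b=cv2.resize(s[110:260,290:410],(400,500),interpolation=cv2.INTER_CUBIC)
im=np.zeros((500,800,3),np.uint8); im[:400,:400]=a; im[:,400:]=b
cv2.imwrite("pics/crop1.png",im)
# yellow block top face
hsv=cv2.cvtColor(t,cv2.COLOR_BGR2HSV)
m=((hsv[...,0]>12)&(hsv[...,0]<35)&(hsv[...,1]>70)&(hsv[...,2]>190)).astype(np.uint8)
mm=np.zeros_like(m); mm[240:282,395:430]=m[240:282,395:430]
ys,xs=np.nonzero(mm); print(len(ys))
P=np.array([ray("top",(x,y),0.032)[:2] for x,y in zip(xs,ys)]).astype(np.float32)
print("minrect",cv2.minAreaRect(P))
for d in ctrl.masks_of("top","key_block"):
    ys,xs=np.nonzero(d["mask"]); P=np.array([ray("top",(x,y),0.028)[:2] for x,y in zip(xs,ys)]).astype(np.float32)
    c=P.mean(0); u,_,v=np.linalg.svd(P-c,full_matrices=False); print("mask",d["score"],len(xs),c,v[0],np.degrees(np.arctan2(v[0][1],v[0][0])),cv2.minAreaRect(P))
for d in ctrl.masks_of("top","key_stand"):
    ys,xs=np.nonzero(d["mask"]); print("stand",d["score"],len(xs),xs.min(),xs.max(),ys.min(),ys.max())
    b=((xs>0)&(ys>183))
    P=np.array([ray("top",(x,y),0.01)[:2] for x,y in zip(xs[b],ys[b])]).astype(np.float32); print(cv2.minAreaRect(P))
for d in ctrl.place_of("scene","bar_foot"): print(w("scene",d["location"]))
for z in (.165,.2,.235):
  print(z,[pix(c,[0.578,0.082,z]).round(1) for c in("top","scene")])
E
```

```text
216
minrect ((0.49735555052757263, -0.1725807636976242), (0.03059420734643936, 0.07669294625520706), 79.6970443725586)
mask 0.75 426 [ 0.4996 -0.1718] [-0.9861  0.1661] 170.44014 ((0.5134832859039307, -0.17269662022590637), (0.03392469882965088, 0.1412453055381775), 84.0658950805664)
mask 0.71 483 [0.3919 0.0125] [-0.627  0.779] 128.83037 ((0.3980254530906677, 0.0041336789727211), (0.03381286561489105, 0.14631329476833344), 38.42383575439453)
stand 0.75 2657 285 326 159 245
((0.6241965889930725, 0.08309487998485565), (0.15385274589061737, 0.10161507874727249), 0.9315579533576965)
[0.5772 0.0815 0.0013]
0.165 [array([302.7, 220.6]), array([321.2, 174.1])]
0.2 [array([302. , 217.4]), array([321.7, 158.5])]
0.235 [array([301.2, 214.2]), array([322.2, 142.5])]
```

View pics/crop1.png

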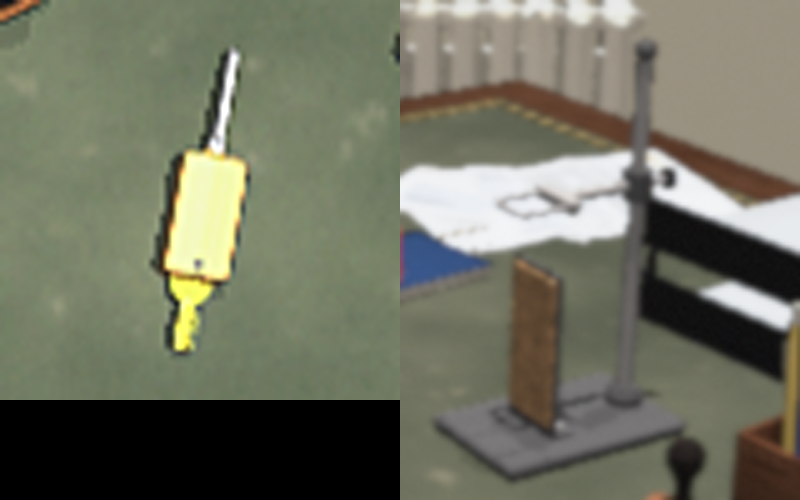

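The crop confirms block A, at top px (411,263), with its hook pointing up in the image (world +x, about -10.5°). The stand's wire eye shows in the scene picture with the front bar near (324,172), which puts the bar height at about 0.17 m.

>>> {"api": "arm_command", "payload": {"dp": [[-39,-43,0],[-39,-43,0],[-39,-43,0],[-39,-43,0],[-39,-43,0]], "roll": [0,0,0,0,0]}}

```text
time: 1.78
tcp_pos: [0.3334, 0.371, 0.2506]
orientation: [3.141, 0.0, 2.814]
ft_force: [0.9, 0.3, -0.1]
opening: 0.0856
finger_force: 0.0
```

>>> {"api": "arm_command", "payload": {"dp": [[-39,-43,0],[-39,-43,0],[-39,-43,0],[-39,-43,0],[-39,-43,0]], "roll": [0,0,0,0,0]}}

```text
time: 2.4
tcp_pos: [0.4487, 0.1047, 0.2508]
orientation: [3.141, 0.001, 2.814]
ft_force: [0.2, -0.1, 0.2]
opening: 0.0855
finger_force: 0.0
```

```bash
cat >> h.py <<'E'
from scipy.spatial.transform import Rotation as Ro
def go(target,yaw=None):
    s=ctrl.sense(); R=Ro.from_euler("xyz",s["orientation"]).as_matrix()
    d=R.T@(np.array(target)-s["tcp_pos"])*1000
    print("tool mm",d.round(1),"norm",np.linalg.norm(d).round(1), "roll",None if yaw is None else -((yaw-s["orientation"][2]+np.pi)%(2*np.pi)-np.pi))
    print("t",s["time"],"pos",s["tcp_pos"].round(4),"rpy",s["orientation"].round(4),"J",s["joints"].round(2),"F",s["ft_force"].round(2),"open",round(s["opening"],4),s["finger_force"])
E
python3 -c "
from h import *
go([0.505,-0.174,0.10],2.958)
for y in(.0622,.082,.1012):
  print([pix('scene',[0.5775,y,z]).round(1) for z in(.165,.175,.185)])
print(ray('top',(411,262.7),.032))"
```

```text
tool mm [-142.8 -246.   150.6] norm 321.8 roll -0.14397916086173224
t 2.4 pos [0.4487 0.1047 0.2508] rpy [3.1405e+00 8.0000e-04 2.8140e+00] J [-0.67  0.11  0.33  2.07 -0.05  0.97  0.93] F [ 0.22 -0.07  0.17] open 0.0855 0.0
[array([325.9, 176.9]), array([326.1, 172.5]), array([326.2, 168. ])]
[array([321. , 174.2]), array([321.1, 169.8]), array([321.3, 165.3])]
[array([316.4, 171.6]), array([316.5, 167.2]), array([316.6, 162.8])]
[ 0.50462979 -0.17434485  0.032     ]
```

>>> {"api": "arm_command", "payload": {"dp": [[-29,-49,30],[-29,-49,30],[-29,-49,30],[-28,-49,30],[-28,-50,30]], "roll": [0,0,0,0,0]}}

```text
time: 3.02
tcp_pos: [0.5034, -0.1661, 0.1038]
orientation: [3.141, 0.001, 2.815]
ft_force: [0.8, 1.1, 0.6]
opening: 0.0854
finger_force: 0.0
```

>>> {"api": "arm_command", "payload": {"dp": [[0,0,0],[0,0,0]], "roll": [-0.144,0]}}

```text
time: 3.28
tcp_pos: [0.5025, -0.1652, 0.1043]
orientation: [3.141, -0.0, 2.955]
ft_force: [-0.6, 0.6, 0.7]
opening: 0.0854
finger_force: 0.0
```

```bash
python3 -c "
from h import *
go([0.505,-0.174,0.024],2.958)
im=ctrl.snapshot('scene');ctrl.snapshot('top')
for c in('top','scene'):
  for n in('key_block','gate_press','hook_seat'):
    for d in ctrl.place_of(c,n):
      X=w(c,d['location']); 
      if X[1]<-.1: print(c,n,d['score'],X)
cv2.imwrite('pics/s2.png',cv2.resize(im[180:360,250:490],(800,600),interpolation=cv2.INTER_CUBIC))
"
```

```text
tool mm [-4.1 -8.3 80.3] norm 80.8 roll -0.002619711857104967
t 3.275 pos [ 0.5025 -0.1652  0.1043] rpy [ 3.1414e+00 -5.0000e-04  2.9554e+00] J [-0.09  0.46  0.37  2.05 -0.25  0.68  1.82] F [-0.59  0.61  0.73] open 0.0854 0.0
top gate_press 0.19 [ 0.59876651 -0.31037168  0.0064004 ]
scene key_block 0.96 [ 0.50465267 -0.17436455 -0.00124381]
scene gate_press 0.78 [ 0.57283896 -0.18433689  0.00239522]
scene hook_seat 0.61 [ 0.58221591 -0.19180502  0.01431745]
```

View pics/s2.png

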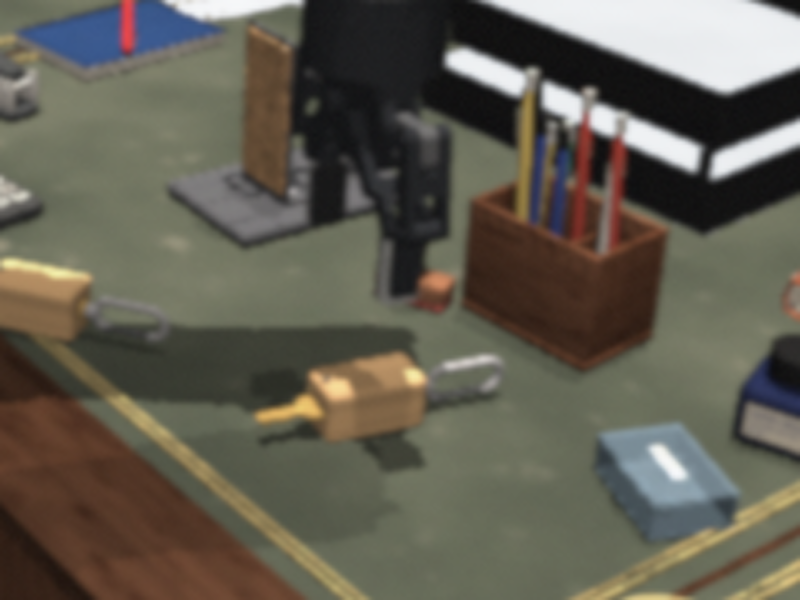

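The crop shows the gripper above and behind block A, which lies at crop (370,395) with its hook to the right. The position estimates agree, so I'll descend and grip.

>>> {"api": "arm_command", "payload": {"dp": [[-4,-8,25],[0,0,25],[0,0,18],[0,0,9],[0,0,0]], "roll": [0,0,0,0,0]}}

```text
time: 4.3
tcp_pos: [0.505, -0.173, 0.0273]
orientation: [3.142, -0.001, 2.958]
ft_force: [0.3, -0.2, 0.2]
opening: 0.0851
finger_force: 0.0
```

```bash
python3 -c "
from h import *
go([0.505,-0.174,0.024],2.958)"
```

```text
tool mm [-0.2 -0.9  3.3] norm 3.4 roll -0.00011504201760059729
t 4.3 pos [ 0.505  -0.173   0.0273] rpy [ 3.1415e+00 -7.0000e-04  2.9579e+00] J [-0.02  0.59  0.3   2.06 -0.33  0.54  1.9 ] F [ 0.32 -0.17  0.23] open 0.0851 0.0
```

>>> {"api": "arm_command", "payload": {"dp": [[0,-1,4],[0,0,0],[0,0,0],[0,0,0],[0,0,0]], "roll": [0,0,0,0,0], "gripper": 0, "squeeze": 80}}

```text
time: 4.92
tcp_pos: [0.5054, -0.1743, 0.0242]
orientation: [3.142, 0.001, 2.958]
ft_force: [-1.1, -0.9, 6.2]
opening: 0.0306
finger_force: 79.8
```

>>> {"api": "arm_command", "payload": {"dp": [[0,0,0],[0,0,0],[0,0,0],[0,0,0]], "roll": [0,0,0,0]}}

```text
time: 5.42
tcp_pos: [0.5054, -0.1744, 0.0242]
orientation: [3.142, 0.001, 2.958]
ft_force: [-0.8, 0.2, 5.4]
opening: 0.0305
finger_force: 79.8
```

>>> {"api": "arm_command", "payload": {"dp": [[0,0,-20],[0,0,-50],[0,0,-50],[0,0,-50],[0,0,-40]], "roll": [0,0,0,0,0]}}

```text
time: 6.05
tcp_pos: [0.5049, -0.1741, 0.2355]
orientation: [3.141, 0.001, 2.958]
ft_force: [1.0, 0.3, -1.7]
opening: 0.0309
finger_force: 79.4
```

```bash
python3 -c "
from h import *
go([0.465,0.081,0.235],3.1416)"
```

```text
tool mm [ 85.8 243.6   0.4] norm 258.2 roll -0.18388024649134316
t 6.05 pos [ 0.5049 -0.1741  0.2355] rpy [3.1414e+00 1.0000e-03 2.9577e+00] J [-0.16  0.27  0.45  1.93 -0.15  0.96  1.75] F [ 0.95  0.25 -1.68] open 0.0309 79.36330318450928
```

>>> {"api": "arm_command", "payload": {"dp": [[17,48,0],[17,49,0],[17,49,0],[17,49,0],[17,49,0]], "roll": [0,0,0,0,0]}}

```text
time: 6.68
tcp_pos: [0.4652, 0.0828, 0.2335]
orientation: [3.141, -0.0, 2.958]
ft_force: [0.1, 0.1, -1.7]
opening: 0.0307
finger_force: 79.4
```

>>> {"api": "arm_command", "payload": {"dp": [[0,0,0],[0,0,0],[0,0,0],[0,0,0]], "roll": [-0.092,-0.092,0,0]}}

```text
time: 7.18
tcp_pos: [0.4658, 0.081, 0.2334]
orientation: [-3.142, -0.0, 3.14]
ft_force: [0.1, 0.1, -1.3]
opening: 0.0306
finger_force: 79.4
```

```bash
python3 -c "
from h import *
np.set_printoptions(precision=4,suppress=True)
go([0.465,0.081,0.235],3.1416)
ims={}
for c in('top','scene'):
  ims[c]=ctrl.snapshot(c); cv2.imwrite('pics/raw_%s3.png'%c,ims[c])
  for n in('key_block','gate_press','hook_seat','bar_foot','key_stand'):
    for d in ctrl.place_of(c,n):
      X=w(c,d['location']); print(c,n,round(d['score'],2),X)
a=cv2.resize(ims['top'][180:270,270:342],(400,500),interpolation=cv2.INTER_CUBIC)
b=cv2.resize(ims['scene'][110:210,270:350],(400,500),interpolation=cv2.INTER_CUBIC)
cv2.imwrite('pics/c3.png',np.hstack([a,b]))
"
```

```text
tool mm [ 0.8 -0.  -1.6] norm 1.8 roll -0.002001193849907157
t 7.175 pos [0.4658 0.081  0.2334] rpy [-3.1415 -0.0003  3.1396] J [-0.56  0.16  0.28  2.06 -0.05  0.93  1.32] F [ 0.09  0.1  -1.26] open 0.0306 79.42400336265564
top key_block 0.66 [0.3916 0.0125 0.003 ]
top gate_press 0.53 [ 0.4346 -0.0378  0.0026]
top hook_seat 0.69 [ 0.4459 -0.0507  0.0138]
top bar_foot 0.94 [ 0.5799  0.0851 -0.0018]
top key_stand 0.75 [0.6238 0.0854 0.0022]
scene key_block 0.9 [0.4675 0.0793 0.2069]
scene key_block 0.75 [0.3949 0.0116 0.0022]
scene gate_press 0.83 [0.5341 0.0827 0.2111]
scene gate_press 0.79 [ 0.4345 -0.0421  0.0032]
scene hook_seat 0.88 [ 0.4451 -0.0475  0.0114]
scene hook_seat 0.62 [0.5485 0.0782 0.225 ]
scene hook_seat 0.25 [0.6306 0.0801 0.0022]
scene bar_foot 0.93 [ 0.5777  0.0829 -0.0018]
scene bar_foot 0.58 [ 0.6123 -0.074  -0.0016]
scene key_stand 0.56 [0.6324 0.0808 0.0018]
```

View pics/c3.png

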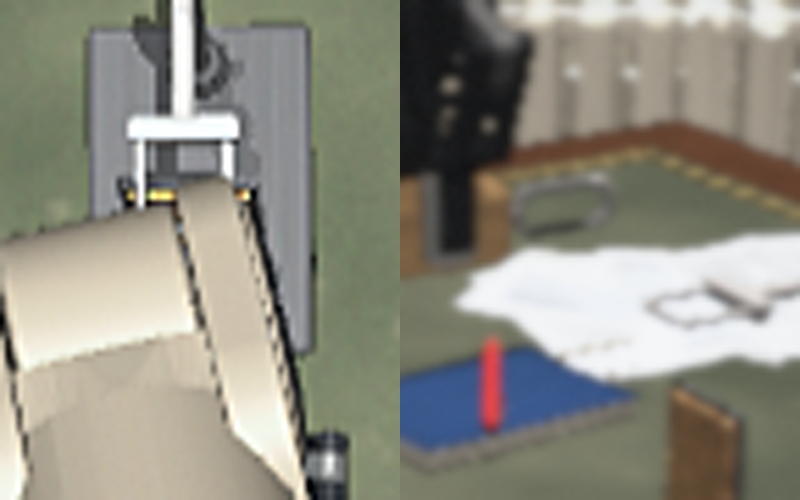

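The crop shows the block held level, with its hook at right-crop (560,205). The eye's front bar runs from (648,297) to (690,320). I'll overlay a projected model to refine both.

```bash
cat > ov.py <<'E'
from h import *
def hook(o,pitch=0):
    a=np.linspace(np.pi/2,-np.pi/2,12)
    P=[(30,25)]+[(74.5+9*np.cos(t),16+9*np.sin(t)) for t in a]+[(46,7)]
    c,s=np.cos(pitch),np.sin(pitch)
    return [np.array(o)+np.array([c*x+s*z,0,-s*x+c*z])/1000 for x,z in P]
def box(o): return [np.array(o)+np.array([x,y,z])/1000 for x,y,z in [(-30,-16,0),(30,-16,0),(30,-16,32),(-30,-16,32),(-30,-16,0)]]
def eye(x,y,z):
    r=.007; h=.0195-0.0022
    return [np.array(p) for p in [(x+.035,y-h,z),(x+.005,y-h,z),(x,y-.0125,z),(x,y+.0125,z),(x+.005,y+h,z),(x+.035,y+h,z)]]
def draw(cam,im,lines,roi,k):
    x0,y0,x1,y1=roi
    b=cv2.resize(im[y0:y1,x0:x1],None,fx=k,fy=k,interpolation=cv2.INTER_CUBIC)
    for L,col in lines:
        q=np.array([((pix(cam,p)-[x0,y0]+.5)*k) for p in L]).round().astype(int)
        cv2.polylines(b,[q.reshape(-1,1,2)],False,col,1)
    return b
E
python3 - <<'E'
from ov import *
im=cv2.imread("pics/raw_scene3.png")
o=(0.4658,.081,.2092)
b=draw("scene",im,[(hook(o),(0,0,255)),(box(o),(0,0,255)),(eye(.578,.0827,.170),(0,255,0))],(278,135,358,185),10)
cv2.imwrite("pics/ov3.png",b)
print(pix("scene",[.578,.0827,.17]),pix("scene",[.588,.0827,.17]),pix("scene",[.578,.0927,.17]),pix("scene",[.578,.0827,.18]))
E
```

```text
[321.09562567 171.83818452] [325.02810201 171.14638823] [318.66825524 170.48437381] [321.23355391 167.40037953]
```

View pics/ov3.png

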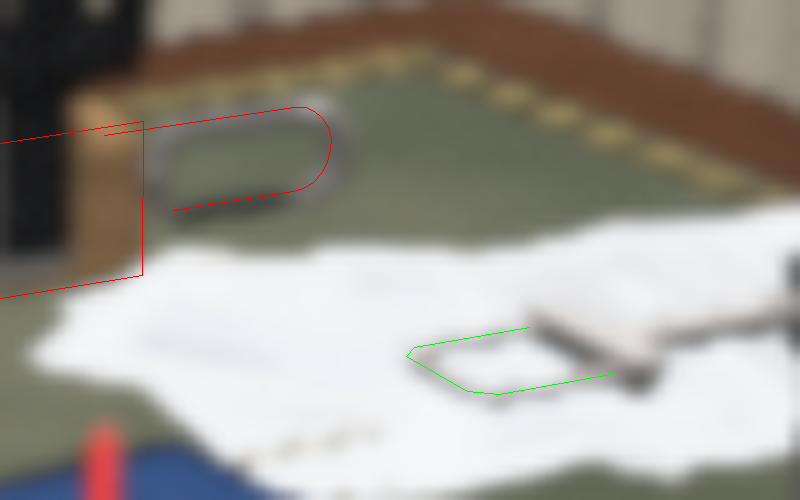

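>>> {"api": "arm_command", "payload": {"dp": [[-15,1.7,0],[-16,0,0],[-15,0,9],[0,0,18],[0,0,0]], "roll": [-0.002,0,0,0,0]}}

```text
time: 8.4
tcp_pos: [0.5116, 0.0826, 0.2048]
orientation: [-3.14, -0.003, -3.14]
ft_force: [-1.2, 0.1, -1.8]
opening: 0.0308
finger_force: 79.4
```

```bash
python3 - <<'E'
from ov import *
go([.5115,.0827,.206],3.1416)
print(pix("top",[.59,.0827,.17]), pix("top",[.59,.0927,.17]))
im=ctrl.snapshot("scene")
p=ctrl.sense()["tcp_pos"]; o=p-[0,0,.0242]
for n in("key_block","gate_press","hook_seat","bar_foot"):
  for d in ctrl.place_of("scene",n):
    X=w("scene",d["location"]); print(n,round(d["score"],2),X.round(4))
roi=(285,130,345,180)
a=draw("scene",im,[],roi,6.6)
b=draw("scene",im,[(hook(o),(0,0,255)),(box(o),(0,0,255)),(eye(.578,.0827,.170),(0,255,0))],roi,6.6)
cv2.imwrite("pics/ov4.png",np.hstack([a,b]))
E
```

```text
tool mm [ 0.1  0.1 -1.2] norm 1.2 roll 0.001731623364262802
t 8.4 pos [0.5116 0.0826 0.2048] rpy [-3.1401 -0.0034 -3.1399] J [-0.52  0.28  0.28  1.99 -0.1   0.89  1.39] F [-1.2   0.06 -1.82] open 0.0308 79.44057941436768
[302.39386678 214.78626401] [297.87018475 214.72104129]
key_block 0.94 [0.3963 0.0116 0.0049]
key_block 0.89 [0.5139 0.0843 0.178 ]
key_block 0.73 [ 0.4992  0.3604 -0.0018]
gate_press 0.7 [ 0.4365 -0.0421  0.0036]
hook_seat 0.8 [ 0.445  -0.0484  0.0137]
hook_seat 0.73 [0.5912 0.0812 0.1928]
bar_foot 0.62 [ 0.5769  0.0796 -0.0007]
```

View pics/ov4.png

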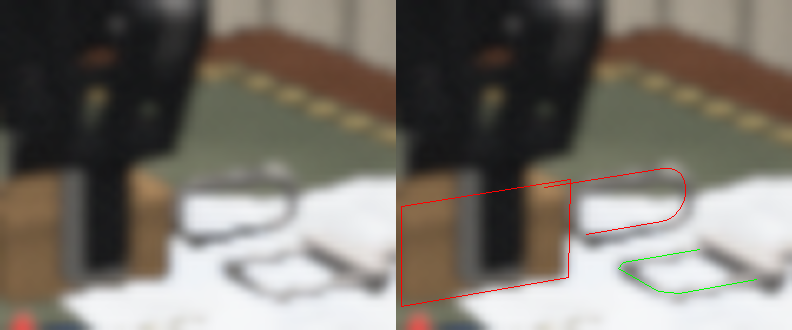

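>>> {"api": "arm_command", "payload": {"dp": [[1,-1.7,2],[0,0,2],[0,0,2],[0,0,1],[0,0,0]], "roll": [0.002,0,0,0,0]}}

```text
time: 9.28
tcp_pos: [0.5109, 0.0813, 0.1995]
orientation: [-3.142, -0.0, -3.141]
ft_force: [-0.2, 0.6, -2.3]
opening: 0.0309
finger_force: 79.4
```

>>> {"api": "arm_command", "payload": {"dp": [[0,0,1],[0,0,0]], "roll": [0,0]}}

```text
time: 9.52
tcp_pos: [0.511, 0.0813, 0.1985]
orientation: [3.142, -0.0, -3.141]
ft_force: [-0.4, 0.2, -1.1]
opening: 0.0302
finger_force: 79.4
```

>>> {"api": "arm_command", "payload": {"dp": [[0,0,1],[0,0,0]], "roll": [0,0]}}

```text
time: 9.78
tcp_pos: [0.5109, 0.0813, 0.1975]
orientation: [-3.142, -0.0, -3.141]
ft_force: [0.6, -0.4, -1.6]
opening: 0.0309
finger_force: 79.4
```

>>> {"api": "arm_command", "payload": {"dp": [[0,0,2],[0,0,0]], "roll": [0,0]}}

```text
time: 10.02
tcp_pos: [0.5109, 0.0813, 0.1954]
orientation: [-3.142, -0.0, -3.141]
ft_force: [-0.1, -0.4, -2.1]
opening: 0.0308
finger_force: 79.4
```

>>> {"api": "arm_command", "payload": {"dp": [[0,0,1],[0,0,0]], "roll": [0,0]}}

```text
time: 10.28
tcp_pos: [0.511, 0.0813, 0.1945]
orientation: [-3.142, -0.0, -3.141]
ft_force: [-0.1, 0.8, -0.4]
opening: 0.0306
finger_force: 79.4
```

>>> {"api": "arm_command", "payload": {"dp": [[0,0,1],[0,0,0]], "roll": [0,0]}}

```text
time: 10.52
tcp_pos: [0.5109, 0.0813, 0.1935]
orientation: [-3.142, -0.0, -3.141]
ft_force: [-0.5, 0.5, -0.9]
opening: 0.0306
finger_force: 79.4
```

>>> {"api": "arm_command", "payload": {"dp": [[0,0,1],[0,0,0]], "roll": [0,0]}}

```text
time: 10.78
tcp_pos: [0.511, 0.0813, 0.1925]
orientation: [-3.142, -0.0, -3.141]
ft_force: [-0.2, -0.5, -1.2]
opening: 0.0304
finger_force: 79.4
```

>>> {"api": "arm_command", "payload": {"dp": [[0,0,1],[0,0,0]], "roll": [0,0]}}

```text
time: 11.02
tcp_pos: [0.5111, 0.0814, 0.1917]
orientation: [3.141, 0.0, -3.141]
ft_force: [-0.5, -0.3, 1.5]
opening: 0.0306
finger_force: 79.6
```

>>> {"api": "arm_command", "payload": {"dp": [[0,0,1],[0,0,0]], "roll": [0,0]}}

```text
time: 11.28
tcp_pos: [0.5111, 0.0814, 0.1906]
orientation: [3.141, 0.0, -3.141]
ft_force: [-2.0, -0.4, 1.4]
opening: 0.0306
finger_force: 79.6
```

```bash
python3 - <<'E'
from ov import *
F=[]
for i in range(4):
    im=ctrl.snapshot("scene"); s=ctrl.sense(); F.append(s["ft_force"])
print(np.round(F,2)); p=s["tcp_pos"]; print(p)
o=p-[0,0,.0242]
roi=(300,140,345,180)
a=draw("scene",im,[],roi,8.8)
b=draw("scene",im,[(hook(o),(0,0,255)),(eye(.578,.081,.170),(0,255,0))],roi,8.8)
cv2.imwrite("pics/ov5.png",np.hstack([a,b]))
E
```

```text
[[-0.86  0.03  1.83]
 [-1.17  0.53  1.31]
 [-1.92 -0.16  0.55]
 [-1.04 -0.71  1.55]]
[0.51101919 0.08136717 0.19060013]
```

View pics/ov5.png

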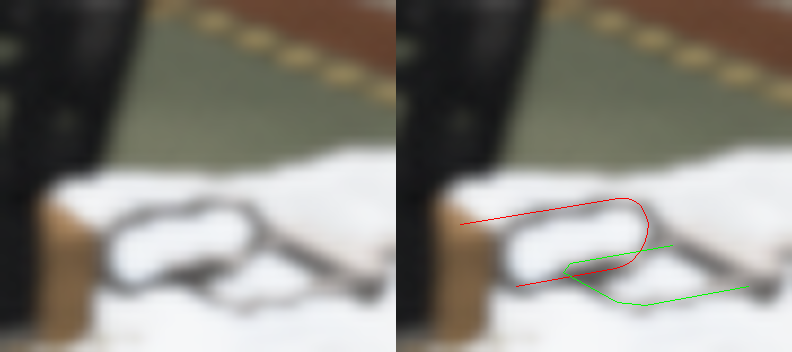

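The picture shows the gate resting on the bar's left part at left-crop (195,275). First touch came at TCP z≈0.192 with about 3 N, and the force isn't climbing, so the bar is on the gate and not on the nose. Pressing on.

>>> {"api": "arm_command", "payload": {"dp": [[0,0,1],[0,0,1],[0,0,0]], "roll": [0,0,0]}}

```text
time: 11.85
tcp_pos: [0.511, 0.0813, 0.1885]
orientation: [3.142, 0.0, -3.141]
ft_force: [-1.6, -0.4, 2.0]
opening: 0.031
finger_force: 79.7
```

>>> {"api": "arm_command", "payload": {"dp": [[0,0,1],[0,0,1],[0,0,0]], "roll": [0,0,0]}}

```text
time: 12.22
tcp_pos: [0.5112, 0.0813, 0.1866]
orientation: [3.142, 0.0, -3.141]
ft_force: [-0.0, -0.7, 1.7]
opening: 0.0306
finger_force: 79.7
```

>>> {"api": "arm_command", "payload": {"dp": [[0,0,1],[0,0,1],[0,0,0]], "roll": [0,0,0]}}

```text
time: 12.6
tcp_pos: [0.5114, 0.0813, 0.1847]
orientation: [3.141, 0.001, -3.141]
ft_force: [0.4, -0.6, 3.2]
opening: 0.0304
finger_force: 79.8
```

>>> {"api": "arm_command", "payload": {"dp": [[0,0,1],[0,0,1],[0,0,0]], "roll": [0,0,0]}}

```text
time: 12.98
tcp_pos: [0.5108, 0.0813, 0.1824]
orientation: [-3.142, -0.0, -3.141]
ft_force: [-0.2, -0.8, 2.4]
opening: 0.0307
finger_force: 79.8
```

>>> {"api": "arm_command", "payload": {"dp": [[0,0,1.2],[0,0,0],[0,0,0]], "roll": [0,0,0]}}

```text
time: 13.35
tcp_pos: [0.5107, 0.0813, 0.1812]
orientation: [-3.141, -0.001, -3.141]
ft_force: [0.2, 0.0, 2.9]
opening: 0.0308
finger_force: 79.9
```

>>> {"api": "arm_command", "payload": {"dp": [[1,0,0],[1,0,0],[1,0,0],[0,0,0]], "roll": [0,0,0,0]}}

```text
time: 13.85
tcp_pos: [0.5076, 0.0813, 0.1812]
orientation: [-3.142, -0.001, -3.141]
ft_force: [-0.1, 0.5, 1.6]
opening: 0.0312
finger_force: 79.8
```

>>> {"api": "arm_command", "payload": {"dp": [[1,0,0],[1,0,0],[1,0,0],[0,0,0]], "roll": [0,0,0,0]}}

```text
time: 14.35
tcp_pos: [0.5044, 0.0812, 0.1809]
orientation: [-3.141, -0.001, -3.141]
ft_force: [-0.6, 0.3, -0.9]
opening: 0.0307
finger_force: 79.4
```

>>> {"api": "arm_command", "payload": {"dp": [[1,0,0],[1,0,0],[1,0,0],[0,0,0]], "roll": [0,0,0,0]}}

```text
time: 14.85
tcp_pos: [0.5019, 0.0813, 0.1814]
orientation: [-3.142, -0.0, -3.141]
ft_force: [-1.1, 0.2, -1.1]
opening: 0.031
finger_force: 79.4
```

>>> {"api": "arm_command", "payload": {"dp": [[1,0,0],[0,0,0]], "roll": [0,0]}}

```text
time: 15.1
tcp_pos: [0.5009, 0.0813, 0.1814]
orientation: [3.142, -0.0, -3.141]
ft_force: [-0.3, 0.5, -0.8]
opening: 0.0304
finger_force: 79.4
```

```bash
python3 - <<'E'
from ov import *
F=[]
for i in range(4):
    im=ctrl.snapshot("scene"); s=ctrl.sense(); F.append(s["ft_force"])
print(np.round(F,2)); p=s["tcp_pos"]; print(p)
o=p-[0,0,.0242]
roi=(300,140,345,180)
a=draw("scene",im,[],roi,8.8)
b=draw("scene",im,[(hook(o),(0,0,255)),(eye(.578,.081,.170),(0,255,0))],roi,8.8)
cv2.imwrite("pics/ov6.png",np.hstack([a,b]))
E
```

```text
[[ 0.21 -0.16 -0.55]
 [ 0.12  0.95 -1.85]
 [-0.13 -0.22 -1.17]
 [-0.17  0.14 -1.11]]
[0.50102896 0.08134183 0.18138835]
```

View pics/ov6.png

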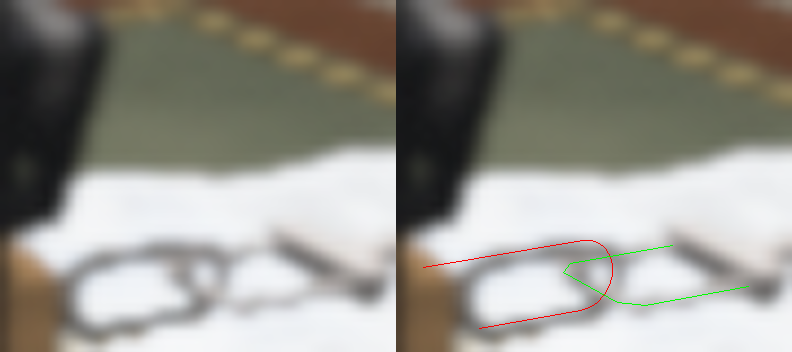

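The bar now lies inside the crook, at left-crop (190,280), with the gate shut below it. I'll ease the block down onto the bar, then release.

>>> {"api": "arm_command", "payload": {"dp": [[1,0,2],[0,0,1],[0,0,1],[0,0,0]], "roll": [0,0,0,0]}}

```text
time: 15.8
tcp_pos: [0.5, 0.0813, 0.1773]
orientation: [-3.142, -0.0, -3.141]
ft_force: [0.9, 0.7, -1.5]
opening: 0.0304
finger_force: 79.4
```

>>> {"api": "arm_command", "payload": {"dp": [[0,0,1],[0,0,0]], "roll": [0,0]}}

```text
time: 16.05
tcp_pos: [0.5, 0.0813, 0.1763]
orientation: [-3.142, -0.0, -3.141]
ft_force: [0.0, -0.6, -1.3]
opening: 0.0306
finger_force: 79.4
```

>>> {"api": "arm_command", "payload": {"dp": [[0,0,1],[0,0,0]], "roll": [0,0]}}

```text
time: 16.3
tcp_pos: [0.5001, 0.0814, 0.1754]
orientation: [3.142, 0.0, -3.141]
ft_force: [-0.5, 0.6, -0.8]
opening: 0.0307
finger_force: 79.5
```

>>> {"api": "arm_command", "payload": {"dp": [[0,0,0],[0,0,0],[0,0,0],[0,0,0],[0,0,0]], "roll": [0,0,0,0,0], "gripper": 1}}

```text
time: 16.92
tcp_pos: [0.5, 0.0813, 0.1754]
orientation: [-3.142, -0.0, -3.141]
ft_force: [0.3, 0.1, 0.4]
opening: 0.0853
finger_force: 0.0
```

>>> {"api": "arm_command", "payload": {"dp": [[10,0,-10],[20,0,-20],[30,0,-30],[30,0,-30],[0,0,0]], "roll": [0,0,0,0,0]}}

```text
time: 17.55
tcp_pos: [0.4092, 0.0815, 0.2676]
orientation: [3.139, 0.004, -3.14]
ft_force: [1.0, -0.0, 0.6]
opening: 0.0853
finger_force: 0.0
```

>>> {"api": "arm_command", "payload": {"dp": [[0,0,0],[0,0,0],[0,0,0],[0,0,0],[0,0,0]], "roll": [0,0,0,0,0]}}

```text
time: 18.18
tcp_pos: [0.41, 0.0812, 0.2651]
orientation: [-3.141, -0.0, -3.142]
ft_force: [0.5, -0.2, 0.5]
opening: 0.0852
finger_force: 0.0
```

>>> {"api": "arm_command", "payload": {"dp": [[0,0,0],[0,0,0],[0,0,0],[0,0,0],[0,0,0]], "roll": [0,0,0,0,0]}}

```text
time: 18.8
tcp_pos: [0.41, 0.0813, 0.2654]
orientation: [3.142, -0.0, -3.141]
ft_force: [0.6, 0.4, -0.0]
opening: 0.0855
finger_force: 0.0
```

>>> {"api": "arm_command", "payload": {"dp": [[0,0,0],[0,0,0],[0,0,0],[0,0,0],[0,0,0]], "roll": [0,0,0,0,0]}}

```text
time: 19.42
tcp_pos: [0.41, 0.0813, 0.2654]
orientation: [3.142, 0.0, -3.141]
ft_force: [0.2, 0.6, -1.1]
opening: 0.0853
finger_force: 0.0
```

>>> {"api": "arm_command", "payload": {"dp": [[0,0,0],[0,0,0],[0,0,0],[0,0,0],[0,0,0]], "roll": [0,0,0,0,0]}}

```text
time: 20.05
tcp_pos: [0.41, 0.0813, 0.2654]
orientation: [3.142, -0.0, -3.141]
ft_force: [-0.3, 1.0, -0.0]
opening: 0.0857
finger_force: 0.0
```

```bash
python3 - <<'E'
from ov import *
a=ctrl.snapshot("scene")
for i in range(8): b=ctrl.snapshot("scene")
print("diff",cv2.absdiff(a,b)[120:260,280:400].max())
print(ctrl.sense()["tcp_pos"],ctrl.sense()["ft_force"])
for n in("stapler","stamp","clip_box","calculator"):
  d=ctrl.place_of("scene",n)[0]; print(n,w("scene",d["location"]).round(3))
cv2.imwrite("pics/end.png",cv2.resize(b[130:280,240:440],(800,600),interpolation=cv2.INTER_CUBIC))
E
```

```text
diff 21
[0.41002245 0.08130567 0.26539192] [-0.27195679  0.20866897  1.09951281]
stapler [0.503 0.36  0.001]
stamp [ 0.613 -0.07   0.   ]
clip_box [ 0.601 -0.313  0.001]
calculator [ 0.42   0.195 -0.005]
```

View pics/end.png

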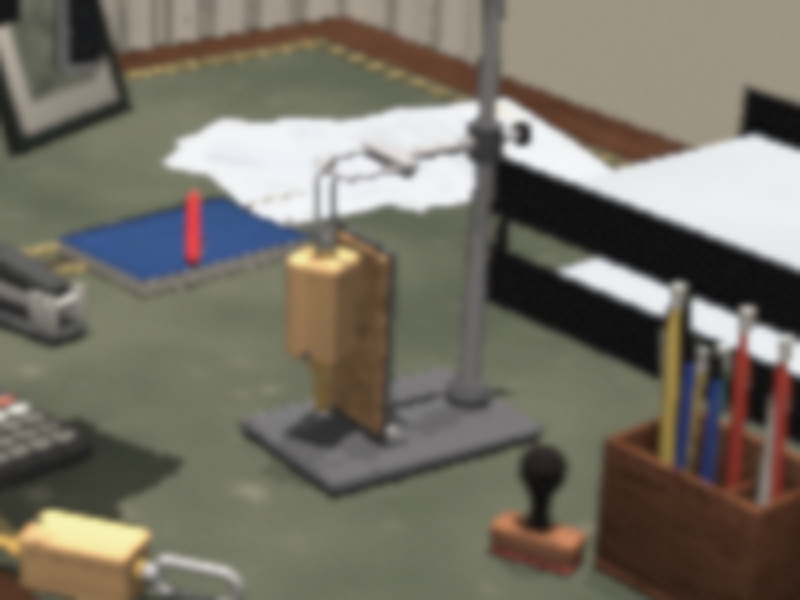

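The block hangs from the eye at crop (320,300), against the cork rest, and the other things haven't moved. I'll wait a little longer to be sure it's still.

>>> {"api": "arm_command", "payload": {"dp": [[0,0,0],[0,0,0],[0,0,0],[0,0,0],[0,0,0]], "roll": [0,0,0,0,0]}}

```text
time: 21.32
tcp_pos: [0.41, 0.0813, 0.2654]
orientation: [3.142, -0.0, -3.141]
ft_force: [-0.7, 0.1, 0.6]
opening: 0.0854
finger_force: 0.0
```

>>> {"api": "arm_command", "payload": {"dp": [[0,0,0],[0,0,0],[0,0,0],[0,0,0],[0,0,0]], "roll": [0,0,0,0,0]}}

```text
time: 21.95
tcp_pos: [0.41, 0.0813, 0.2654]
orientation: [3.142, 0.0, -3.141]
ft_force: [0.7, 0.1, 0.0]
opening: 0.0856
finger_force: 0.0
```

```bash
python3 - <<'E'
from h import *
a=ctrl.snapshot("scene")
for i in range(9): b=ctrl.snapshot("scene")
d=cv2.absdiff(a,b).astype(float)
print("block",d[160:240,308:330].mean(),d[160:240,308:330].max(),"bg",d[200:280,480:640].mean(),d[200:280,480:640].max())
if d[160:240,308:330].mean()<1.3*d[200:280,480:640].mean()+.3: print(ctrl.hand_in())
E
```

```text
block 0.371780303030303 3.0 bg 0.46825520833333334 5.0
the job is handed in; nothing more can be done
None
```

The key block hangs still from the wire eye, gate shut and robot clear; pressing took about 3–5 N by the wrist readings, the bystanders stayed put, and I handed it in at about 22 s (no verdict returned).

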